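# Put up the jar display riser and stock it

### The job

Put up the two-post display riser and stock it: move the dark bark log that stands on its base into the green basket, slide one pale bored wood ring over each post down onto the base, then lower the white tray shelf over both posts until it rests flush on the rings. Finally stand every white-lidded jar upright on the shelf; leave the green-lidded jar standing on the bench.

Things in the scene. Friction and masses are not known exactly. Their poses are not given: they have to be found in the camera images.
- base: fixed dark wooden base board of the riser on the bench, 120 mm (its x) by 300 mm (its y), 16 mm thick, with two upright steel posts at y = +115 and y = -115 mm (x = 0); origin at the centre of its underside, z up
- base_top (a point): centre of the base board's top face, 16 mm above its underside; axes as the base
- post0_foot (a point): point on the axis of the post at base y = +115 mm, at the base's top face
- post1_foot (a point): the same for the post at base y = -115 mm
- post0_tip (a point): tip of the post at base y = +115 mm; posts are 12 mm in diameter and stand 82 mm above the base's top face, the last 8 mm tapering to 5 mm in diameter
- post1_tip (a point): tip of the post at base y = -115 mm, the same size
- ring0: pale wooden ring (short round bored log), 60 mm in diameter, 50 mm tall, with a 16 mm through bore on its axis, standing on the bench; origin at the centre of its lower end, z up; 0.09 kg
- ring1: second wooden ring, identical
- shelf: white tray shelf, 120 (its x) by 260 mm (its y), 8 mm thick; 16 mm through holes at y = +115 and -115 mm; edge lip, 5 mm thick, to 22 mm above the underside, 269 mm over the ends; red grip bar in the middle, 60 mm along x, 12 mm thick along y, top 42 mm above the underside; origin: centre of the underside, z up; same either way round; 0.36 to 0.6 kg.
- jar0: squat closed jar, 48 mm in diameter and 58 mm tall, straight sided, brown contents below a white lid (top 12 mm); origin at the centre of its underside, z up; 0.1 to 0.2 kg; to go on the shelf (may be absent)
- jar1: squat closed jar, 48 mm in diameter and 58 mm tall, straight sided, brown contents below a white lid (top 12 mm); origin at the centre of its underside, z up; 0.1 to 0.2 kg; to go on the shelf (may be absent)
- jar2: squat closed jar, 48 mm in diameter and 58 mm tall, straight sided, brown contents below a white lid (top 12 mm); origin at the centre of its underside, z up; 0.1 to 0.2 kg; to go on the shelf (may be absent)
- jar3: squat closed jar, 48 mm in diameter and 58 mm tall, straight sided, brown contents below a white lid (top 12 mm); origin at the centre of its underside, z up; 0.1 to 0.2 kg; to go on the shelf (may be absent)
- jar_green: squat closed jar, 48 mm in diameter and 58 mm tall, straight sided, brown contents below a green lid (top 12 mm); origin at the centre of its underside, z up; 0.1 to 0.2 kg; stays on the bench
- log: upright round piece of log with dark bark, 40 mm in diameter and 72 mm tall, pale top, standing on the base board between the posts, taller than the rings; origin at the centre of its underside, z up; 0.1 kg
- basket: fixed open green basket, 130 mm (its x) by 170 mm (its y), 50 mm high, walls and floor 4 to 5 mm; origin at the centre of its underside, z up

How it is judged:
On the way, in this order (a step that is already met when the one before it is completed fails the run):
1. a ring stands on the base over each post (z of ring0 in the frame of base_top between -0.003 and 0.004 m and angle between each of ring0, ring1's own z axis and vertical below 0.1 rad and (horizontal distance between ring0 and post0_foot below 0.005 m or horizontal distance between ring0 and post1_foot below 0.005 m) and z of ring1 in the frame of base_top between -0.003 and 0.004 m and (horizontal distance between ring1 and post0_foot below 0.005 m or horizontal distance between ring1 and post1_foot below 0.005 m)), for 0.2 s.
2. the shelf rests flush on both rings, both posts through its holes (all of step 1 and z of shelf in the frame of base_top between 0.047 and 0.053 m and angle between shelf's own z axis and vertical below 0.03 rad and horizontal distance between shelf and base_top below 0.006 m and angle between the y axis of shelf and the y axis of base, either way round below 0.06 rad), for 0.2 s.
At the end, for the whole second after the job is handed in: a ring on each post, down on the base; shelf over both posts, level, underside 50 mm (within 3) above the base top; every white-lidded jar present upright and still inside the shelf's lip; the log in the basket; the green-lidded jar upright on the bench, within 100 mm of its start (all of step 2 and z of jar0 in the frame of shelf between 0.004 and 0.012 m and x of jar0 in the frame of shelf between -0.055 and 0.055 m and y of jar0 in the frame of shelf between -0.13 and 0.13 m and angle between each of jar0, jar1, jar2, jar3, jar_green's own z axis and vertical below 0.1 rad and linear speed of each of jar0, jar1, jar2, jar3, log below 0.03 m/s and z of jar1 in the frame of shelf between 0.004 and 0.012 m and x of jar1 in the frame of shelf between -0.055 and 0.055 m and y of jar1 in the frame of shelf between -0.13 and 0.13 m and z of jar2 in the frame of shelf between 0.004 and 0.012 m and x of jar2 in the frame of shelf between -0.055 and 0.055 m and y of jar2 in the frame of shelf between -0.13 and 0.13 m and z of jar3 in the frame of shelf between 0.004 and 0.012 m and x of jar3 in the frame of shelf between -0.055 and 0.055 m and y of jar3 in the frame of shelf between -0.13 and 0.13 m and x of log in the frame of basket between -0.065 and 0.065 m and y of log in the frame of basket between -0.085 and 0.085 m and z of log in the frame of basket between 0 and 0.045 m and height (world z) of jar_green below 0.01 m and distance of jar_green from where it was at the start of the episode below 0.1 m); the robot touches nothing.
Of jar0, jar1, jar2, jar3 only 2 to 4 are there at a start; the rules pass over those that are not, and their reading is None.
At some moment in a run one of ring0, ring1, shelf, jar0, jar1, jar2, jar3 may be knocked a few centimetres aside while the robot is not near it.
It also fails if it takes over 210 s, if anything falls off the work surface, if the arm or the gripper's body presses on something with over 40 N, if the wrist force passes 120 N, or if a joint passes its speed limit or range.

### The arm

A 7-joint arm with a two-finger parallel gripper is mounted at the origin on the work surface. World frame = base frame: x ahead of the robot, y to its left, z up, the work surface at z = 0. Lengths are in m, angles in rad, forces in N, time in s.
With the tool pointing down it reaches from about 0.35 to 0.9 m from the base axis. Payload 8.1 kg.
Tool frame: the origin (TCP) lies midway between the tips of the shut fingers; the grasp point (between the pads) lies 19 mm behind it; z points along the fingers, y is the direction in which the jaws open and shut (so a half turn about z gives the same grasp; the last joint's range is limited). The gripper opens to 92 mm and grips with 3 to 60 N. Pads are 19 mm wide; open, the fingers measure 130 mm over their backs; the gripper's body (75 mm by 190 mm) begins 47 mm behind the grasp point.
Start: joints at [1.161, 0.434, 0.025, 1.573, -0.012, 1.134, -0.075], TCP at [0.189, -0.596, 0.204] pointing down, gripper open.
Joint ranges: [-2.62, 2.62], [-0.44, 2.09], [-1.27, 1.32], [0.08, 2.57], [-1.32, 4.46], [0.12, 2], [-2.74, 2.74]. Speed limits (rad/s): [2.22, 2.22, 3.01, 3.01, 3.14, 3.14, 3.14].

### API

Orientations are given as a rotation vector (axis times angle).
In Python, from workcell import bot, cams, hand_in gives the robot as it stands. The module is installed in compiled form; this text tells all that it offers.
- The arm moves only by the tool jog_arm, never from a script. Its argument "plan" is a list of rows, each a list of 2 entries, a list of its own where there are three numbers: the shift along the world's x, y, z in mm, then the turn, a rotation vector about the world's x, y, z in degrees. A call has 1 to 12 rows; each row is the pose to reach, as a shift and turn from the pose commanded when the call began; what a row does not reach only later rows make up. A row lasts 1/8 s, in which the tool goes at most 62.5 mm and 10.7 degrees, less where a joint would pass 70% of its speed; a pose out of reach is approached as far as the arm can. A call with a gripper value outside its range is refused whole. "jaw" is the opening in per cent of the stroke, from 0 (shut) to 100 (fully open), set as the call begins (left out, the last holds). The fingers move at their own pace and stop on an object; "force" is the grip in N (left out, the last holds). Time passes only in rows, so rows that repeat a pose let the fingers close. It gives the time, the measured TCP pose, the force and the opening at its end, in the units of the state.
- bot.get_obs(): the state, without advancing time (a new reading comes with each control period).
- cams.capture(name): name is "scene" or "top" or "wrist"; returns a dict with "pixels" (400x640x3 uint8, blue, green, red), "vertical_fov" (degrees; the focal length in pixels is half the picture's height over the tangent of half this angle, whatever the lens; pixels are square), "cx", "cy" (the principal point, pixels), "camera_from_world" (4x4, takes a point from world to camera coordinates); the wrist camera has in their place "mount" (4x4, takes a point from camera to tool coordinates, whose origin is the TCP and whose axes are the flange's). Camera axes: x right, y up, looking along -z (the intrinsics and any distortion apply to the point x, -y, -z); pixel columns grow to the right and rows downward; lengths in m; the calibration is good to about 2 mm. A picture is of the moment at which its call begins: read the wrist's pose just before it. There is no depth.
- hand_in(): hands the job in, once; it reports no verdict.
The state is a dict: "time": time; "joints": joint angles; "joint_vel": joint speeds; "effort": joint torques, N m; "tcp_pos": TCP position; "tcp_rot": TCP orientation; "wrist_force": force on the tool from outside, world axes, zero at the start; "ft_torque": the same for the moment, N m; "opening": finger opening in m.
Only numpy, scipy, OpenCV 4.12 (cv2) and the standard library are available. Lean on these libraries where they do the work, as an engineer would, in place of code of your own. Each camera call takes 0.05 s, during which the arm holds its last target. There are 200 camera calls.

## Working session

There is one attempt and no reset: what is moved stays moved. The work goes in short steps, Python scripts to look and compute and a tool call to move; the robot and the scene stay as the last step left them, time stands still between calls to the robot, and variables do not carry over. Pictures are saved under pics/ and viewed, about 12 in all and at most 16, crops included, and the job is handed in when it is done.

Besides the shell and the picture viewer there is one more tool, called by a JSON object that holds its "api" and its "payload", one argument or row to a line. jog_arm: Moves the arm, as the interface text tells. Its arguments: {"type":"object","properties":{"plan":{"type":"array","items":{"type":"array"}},"jaw":{"type":"number"},"force":{"type":"number"}},"required":["plan"]}

```bash
mkdir -p pics; cat > h.py <<'E'
import numpy as np, cv2
from workcell import bot, cams, hand_in
from scipy.spatial.transform import Rotation as R
def cap(n):
    o=bot.get_obs(); d=cams.capture(n); im=d["pixels"]; 
    if n=="wrist":
        T=np.eye(4); T[:3,:3]=R.from_rotvec(o["tcp_rot"]).as_matrix(); T[:3,3]=o["tcp_pos"]
        W=T@d["mount"]
    else: W=np.linalg.inv(d["camera_from_world"])
    f=200/np.tan(np.radians(d["vertical_fov"])/2)
    return im,dict(W=W,f=f,cx=d["cx"],cy=d["cy"],k=[k for k in d if k not in("pixels",)],d=d)
def ray(c,u,v,z):
    r=c["W"][:3,:3]@np.array([(u-c["cx"])/c["f"],-(v-c["cy"])/c["f"],-1]); o=c["W"][:3,3]
    return o+r*(z-o[2])/r[2]
def proj(c,p):
    q=np.linalg.inv(c["W"])@np.append(p,1); return c["cx"]+c["f"]*q[0]/-q[2], c["cy"]-c["f"]*q[1]/-q[2]
E
python3 - <<'E'
from h import *
o=bot.get_obs();print(o)
for n in("top","scene","wrist"):
    im,c=cap(n);cv2.imwrite(f"pics/{n}0.png",im);print(n,c["k"],c["f"],c["cx"],c["cy"],c["W"].round(3).tolist())
    print({k:v for k,v in c["d"].items() if k not in("pixels",)})
E
```

```text
{'time': 0.0, 'joints': array([ 1.16138551,  0.43521484,  0.0249951 ,  1.5740964 , -0.01161762,
        1.13401664, -0.07509091]), 'joint_vel': array([ 1.38063890e-03,  4.22301507e-05,  2.24766707e-04, -1.36690412e-03,
       -1.93796974e-03,  4.73637433e-05, -1.52012531e-03]), 'effort': array([-5.43711249e-04, -6.67849445e+01,  9.85032544e-01, -3.14464509e+01,
       -6.02381257e-02,  4.26962378e-02,  1.53123810e-04]), 'tcp_pos': array([ 0.18852976, -0.59530462,  0.2027506 ]), 'tcp_rot': array([-3.10319408e+00, -4.79676345e-01,  5.92933064e-04]), 'wrist_force': array([-0.48577838,  0.11368059,  0.03622348]), 'ft_torque': array([-0.00517544,  0.05682523,  0.00591244]), 'opening': 0.09182606675549015}
top ['vertical_fov', 'cx', 'cy', 'camera_from_world'] 482.9880430184552 318.74376731193615 195.74578391179998 [[-0.001, 0.999, -0.053, 0.436], [-1.0, -0.002, -0.005, 0.051], [-0.005, 0.053, 0.999, 1.567], [0.0, 0.0, 0.0, 1.0]]
{'vertical_fov': 44.98780877658557, 'cx': 318.74376731193615, 'cy': 195.74578391179998, 'camera_from_world': array([[-1.27413267e-03, -9.99986911e-01, -4.95533838e
[... 819 characters left out ...]
   ,  0.        ,  0.        ,  1.        ]])}
wrist ['vertical_fov', 'cx', 'cy', 'mount'] 282.5718428254743 319.9188737782004 201.75558388408274 [[0.302, 0.919, 0.253, 0.257], [-0.953, 0.292, 0.079, -0.573], [-0.001, -0.265, 0.964, 0.386], [0.0, 0.0, 0.0, 1.0]]
{'vertical_fov': 70.58054470367148, 'cx': 319.9188737782004, 'cy': 201.75558388408274, 'mount': array([[ 2.00040693e-04,  9.64221126e-01,  2.65099191e-01,
         7.17046209e-02],
       [ 9.99999977e-01, -1.71535764e-04, -1.30676676e-04,
        -6.26639580e-04],
       [-8.05272197e-05,  2.65099211e-01, -9.64221138e-01,
        -1.82812736e-01],
       [ 0.00000000e+00,  0.00000000e+00,  0.00000000e+00,
         1.00000000e+00]])}
```

View pics/top0.png

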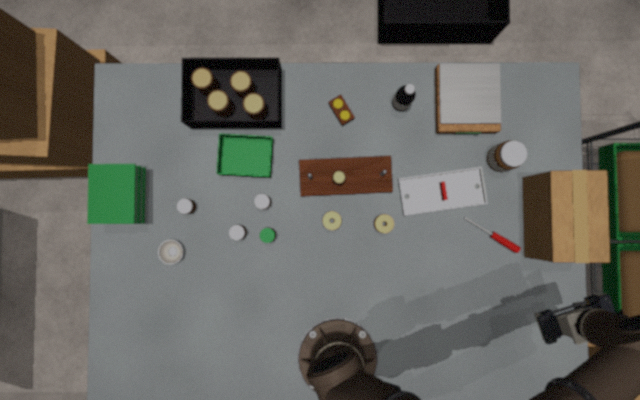

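View pics/scene0.png

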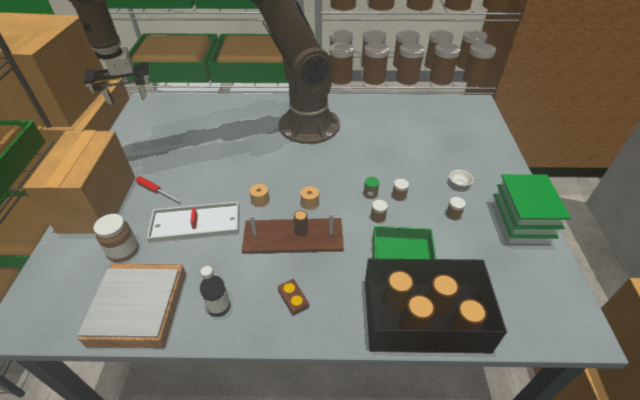

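```bash
cat >> h.py <<'E'
def blobs(m,amin=25):
    m=cv2.morphologyEx(m.astype(np.uint8)*255,cv2.MORPH_OPEN,np.ones((2,2)))
    out=[]
    for k in cv2.findContours(m,cv2.RETR_EXTERNAL,cv2.CHAIN_APPROX_NONE)[0]:
        if cv2.contourArea(k)>=amin: 
            r=cv2.minAreaRect(k); out.append((r,cv2.contourArea(k),k))
    return out
E
python3 - <<'E'
from h import *
im=cv2.imread("pics/top0.png"); _,c=cap("top")
hsv=cv2.cvtColor(im,cv2.COLOR_BGR2HSV).astype(int); H,S,V=hsv[...,0],hsv[...,1],hsv[...,2]
roi=np.zeros(H.shape,bool); roi[125:260,150:500]=1
M=dict(white=(S<40)&(V>150)&roi,green=(H>45)&(H<80)&(S>100)&roi,pale=(H>15)&(H<35)&(S>50)&(V>130)&roi,red=((H<6)|(H>174))&(S>150)&roi,base=(H<18)&(S>70)&(V<150)&roi)
for n,m in M.items():
    for r,a,k in blobs(m,20): 
        z=dict(white=.058,green=.058,pale=.05,red=.042,base=.016)[n]
        if a>2000 and n=="white": z=.022
        if a>1000 and n=="green": z=.05
        p=[ray(c,u,v,z)[:2].round(4).tolist() for u,v in cv2.boxPoints(r)] if a>100 else ""
        print(n,np.round(r[0],1),np.round(r[1],1),round(r[2],1),a,"P",ray(c,*r[0],z)[:2].round(4),p)
E
```

```text
white [173. 252.] [16. 16.] 90.0 209.5 P [0.3411 0.5127] [[0.366, 0.5381], [0.3659, 0.4881], [0.3163, 0.4874], [0.3164, 0.5373]]
white [236.8 233.3] [14.1 13.4] 45.0 147.5 P [0.3992 0.3144] [[0.4, 0.3449], [0.4295, 0.3155], [0.3983, 0.284], [0.3689, 0.3134]]
white [184.5 206.5] [13. 13.] 90.0 138.0 P [0.4828 0.4788] [[0.5032, 0.4994], [0.5032, 0.4586], [0.4625, 0.4581], [0.4625, 0.4988]]
white [261.9 201.8] [13.9 13.4] 63.4 144.0 P [0.4972 0.2364] [[0.5073, 0.265], [0.526, 0.2275], [0.4872, 0.2079], [0.4684, 0.2454]]
white [442.2 192. ] [37.2 80. ] 81.9 2764.5 P [ 0.529  -0.3363] [[0.5702, -0.2016], [0.6062, -0.4559], [0.488, -0.4705], [0.4522, -0.2172]]
green [268.  235.5] [13. 14.] 90.0 146.0 P [0.3921 0.2169] [[0.4123, 0.2388], [0.4122, 0.1951], [0.3718, 0.195], [0.3719, 0.2386]]
green [245.6 156.3] [53.3 40.4] 3.6 2050.0 P [0.6416 0.2897] [[0.583, 0.3772], [0.7114, 0.3705], [0.7004, 0.2018], [0.5722, 0.2093]]
pale [385. 224.] [18. 18.] 90.0 252.5 P [ 0.4273 -0.1489] [[0.4556, -0.1209], [0.4555, -0.1774], [0.3992, -0.1768], [0.3992, -0.1205]]
pale [332.5 221. ] [18. 17.] 90.0 250.5 P [0.4369 0.0156] [[0.4652, 0.0422], [0.4651, -0.0112], [0.4087, -0.011], [0.4088, 0.0423]]
pale [339.5 177.5] [9.9 9.9] 45.0 78.0 P [ 0.5738 -0.0069] 
red [497.2 237.8] [9.6 5.4] 36.9 36.0 P [ 0.3837 -0.5018] 
red [444.1 191.5] [15.3  3.3] 81.9 34.5 P [ 0.5294 -0.3376] 
base [346.3 176.5] [35.8 91.5] 87.5 3147.5 P [ 0.58 -0.03] [[0.6318, 0.1198], [0.6441, -0.1752], [0.5284, -0.1792], [0.516, 0.1147]]
base [497.5 154.5] [15.  5.] 90.0 52.5 P [ 0.6504 -0.5178] 
base [490.5 129.5] [ 7. 19.] 90.0 55.5 P [ 0.7318 -0.4969] 
base [457.5 129.5] [ 7. 41.] 90.0 134.0 P [ 0.732  -0.3904] [[0.7436, -0.3243], [0.7433, -0.4568], [0.7205, -0.4564], [0.7208, -0.324]]
```

{"api": "jog_arm", "payload": {
  "plan": [
    [[60,100,100],[0,0,-5]],
    [[350,565,100],[0,0,-15]],
    [[350,565,100],[0,0,-15]],
    [[350,565,100],[0,0,-15]],
    [[350,565,100],[0,0,-15]],
    [[350,565,100],[0,0,-15]],
    [[350,565,100],[0,0,-15]],
    [[350,565,100],[0,0,-15]],
    [[350,565,100],[0,0,-15]],
    [[350,565,100],[0,0,-15]],
    [[350,565,100],[0,0,-15]],
    [[350,565,100],[0,0,-15]]
  ],
  "jaw": 100,
  "force": 20
}}

```text
time: 1.7
tcp_pos: [0.5402, -0.0255, 0.3035]
tcp_rot: [-3.138, -0.083, -0.001]
wrist_force: [1.3, -0.7, -0.1]
opening: 0.0922
```

```bash
python3 - <<'E'
from h import *
im,c=cap("wrist");cv2.imwrite("pics/w1.png",im);np.save("pics/w1W.npy",c["W"]);print(bot.get_obs()["tcp_pos"],c["W"].round(4).tolist())
E
```

```text
[ 0.53915824 -0.02868854  0.30318921] [[0.0529, 0.9631, 0.264, 0.6115], [-0.9986, 0.0516, 0.012, -0.0213], [-0.0021, -0.2643, 0.9644, 0.4864], [0.0, 0.0, 0.0, 1.0]]
```

View pics/w1.png

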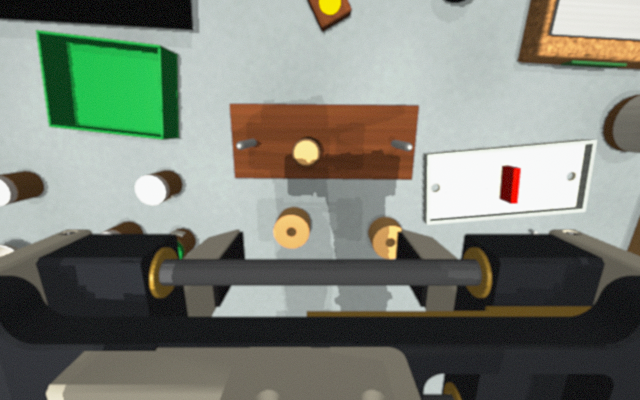

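```bash
cat >> h.py <<'E'
def masks(im,roi):
    h=cv2.cvtColor(im,cv2.COLOR_BGR2HSV).astype(int); H,S,V=h[...,0],h[...,1],h[...,2]
    m=np.zeros(H.shape,bool); x0,y0,x1,y1=roi; m[y0:y1,x0:x1]=1
    return dict(white=(S<30)&(V>190)&m,green=(H>45)&(H<80)&(S>100)&m,pale=(H>11)&(H<35)&(S>40)&(V>140)&m,red=((H<6)|(H>174))&(S>150)&m,base=(H<12)&(S>70)&(V<170)&m)
E
python3 - <<'E'
from h import *
im=cv2.imread("pics/w1.png");_,c=cap("wrist")
M=masks(im,(150,60,600,260))
print("tip estimates",ray(c,238,146.5,.098),ray(c,411,147.5,.098))
for n,z in(("white",.022),("pale",.05),("red",.042),("base",.016)):
    for r,a,k in blobs(M[n],100):
        print(n,np.round(r[0],1),np.round(r[1],1),a,ray(c,*r[0],z)[:2].round(4),ray(c,*r[0],.088)[:2].round(4),[ray(c,u,v,z)[:2].round(4).tolist() for u,v in cv2.boxPoints(r)])
        if n in("white","base") and a>2000:
            q=cv2.approxPolyDP(cv2.convexHull(k),8,True)[:,0]; print(" quad",q.tolist(),[ray(c,u,v,z)[:2].round(4).tolist() for u,v in q])
cv2.imwrite("pics/w1c.png",cv2.resize(im[95:260,220:430],None,fx=3.5,fy=3.5,interpolation=cv2.INTER_CUBIC))
E
```

```text
tip estimates [0.57582405 0.08474077 0.098     ] [ 0.58603029 -0.14893268  0.098     ]
white [375.5 159.5] [197. 449.] 52543.0 [ 0.5591 -0.1179] [ 0.5664 -0.1046] [[0.6889, 0.2328], [0.7221, -0.4387], [0.403, -0.5397], [0.363, 0.2682]]
 quad [[600, 77], [600, 238], [460, 258], [247, 258], [151, 233], [151, 141], [183, 61], [515, 61]] [[0.7002, -0.4457], [0.4412, -0.5277], [0.3905, -0.2879], [0.3715, 0.0954], [0.4115, 0.2629], [0.5708, 0.2456], [0.6913, 0.1849], [0.7158, -0.3116]]
pale [386.6 241.6] [25.7 34.8] 686.0 [ 0.4276 -0.1445] [ 0.4435 -0.1341] [[0.4002, -0.1201], [0.4614, -0.1261], [0.4541, -0.1683], [0.3924, -0.1637]]
pale [292. 232.] [34. 36.] 973.0 [0.4368 0.0131] [0.4519 0.0099] [[0.4648, 0.043], [0.4677, -0.0153], [0.4078, -0.0177], [0.4048, 0.0426]]
pale [306.5 152.5] [25. 25.] 488.5 [ 0.5676 -0.006 ] [ 0.5714 -0.0076] [[0.5854, 0.0136], [0.5872, -0.0241], [0.5495, -0.026], [0.5476, 0.0126]]
red [510.7 185.5] [16.8 34.8] 517.0 [ 0.5307 -0.3347] [ 0.539  -0.3025] [[0.5027, -0.3245], [0.5591, -0.3176], [0.5578, -0.3445], [0.5013, -0.3524]]
base [507.3 184.2] [11.  34.9] 238.5 [ 0.5279 -0.3466] [ 0.5406 -0.2972] [[0.4979, -0.3412], [0.5577, -0.3333], [0.557, -0.3518], [0.497, -0.3604]]
base [330.4 170.6] [30.3 18.7] 157.0 [ 0.5362 -0.0455] [ 0.5476 -0.0423] [[0.537, -0.0158], [0.563, -0.0328], [0.5354, -0.0754], [0.5087, -0.0587]]
base [324.7 142.1] [188.   73.5] 10171.0 [ 0.5826 -0.0336] [ 0.5869 -0.0322] [[0.5153, 0.1221], [0.6332, 0.117], [0.6455, -0.1792], [0.5283, -0.1949]]
 quad [[231, 105], [418, 107], [412, 179], [237, 178]] [[0.6325, 0.1171], [0.644, -0.1778], [0.5288, -0.184], [0.516, 0.111]]
```

View pics/w1c.png

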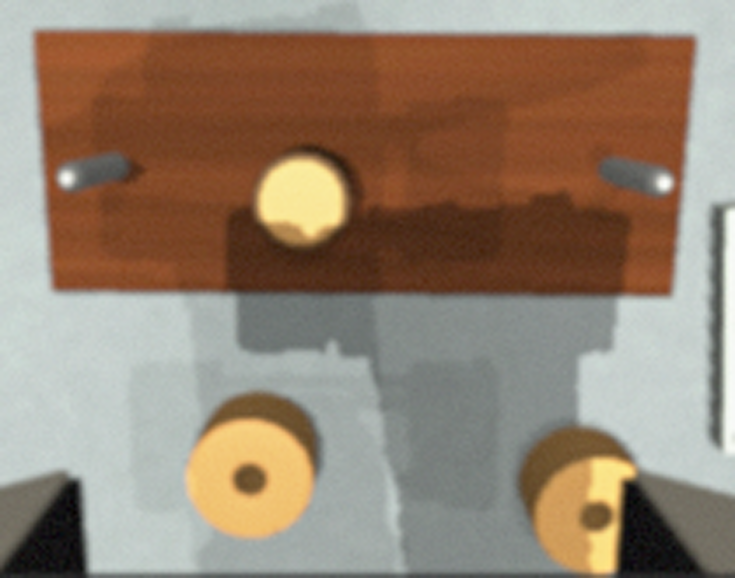

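{"api": "jog_arm", "payload": {
  "plan": [
    [[32,21,-60],[0,0,-1]],
    [[32,21,-120],[0,0,-1]],
    [[32,21,-180],[0,0,-1]],
    [[32,21,-225],[0,0,-1]],
    [[32,21,-251],[0,0,-1]],
    [[32,21,-251],[0,0,-1]],
    [[32,21,-251],[0,0,-1]]
  ],
  "jaw": 100
}}

```text
time: 2.68
tcp_pos: [0.5714, -0.0109, 0.0538]
tcp_rot: [3.141, 0.041, 0.002]
wrist_force: [0.3, 0.7, -0.0]
opening: 0.0918
```

{"api": "jog_arm", "payload": {
  "plan": [
    [[0,0,0],[0,0,0]],
    [[0,0,0],[0,0,0]],
    [[0,0,0],[0,0,0]],
    [[0,0,0],[0,0,0]],
    [[0,0,0],[0,0,0]],
    [[0,0,40],[0,0,0]],
    [[0,0,80],[0,0,0]],
    [[0,0,120],[0,0,0]],
    [[0,0,140],[0,0,0]],
    [[0,0,140],[0,0,0]]
  ],
  "jaw": 0,
  "force": 25
}}

```text
time: 3.92
tcp_pos: [0.5717, -0.0097, 0.194]
tcp_rot: [3.141, 0.043, 0.005]
wrist_force: [-0.4, -0.1, 0.0]
opening: 0.0014
```

```bash
python3 - <<'E'
from h import *
im,c=cap("wrist");cv2.imwrite("pics/w2.png",im)
im,c=cap("scene");cv2.imwrite("pics/s2.png",cv2.resize(im[120:280,180:500],None,fx=2.4,fy=2.4))
E
```

```text
(no output)
```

View pics/s2.png

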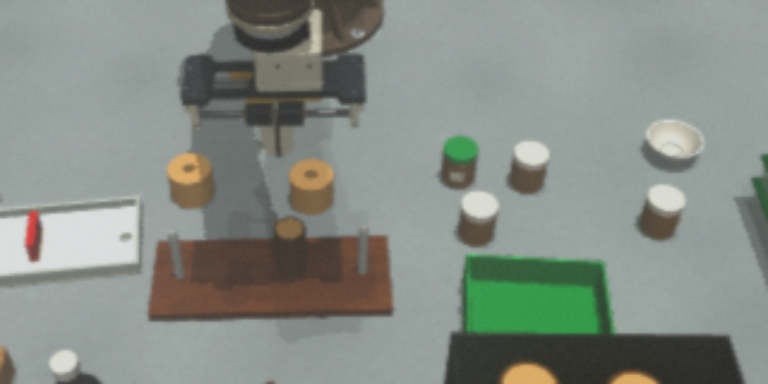

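View pics/w2.png

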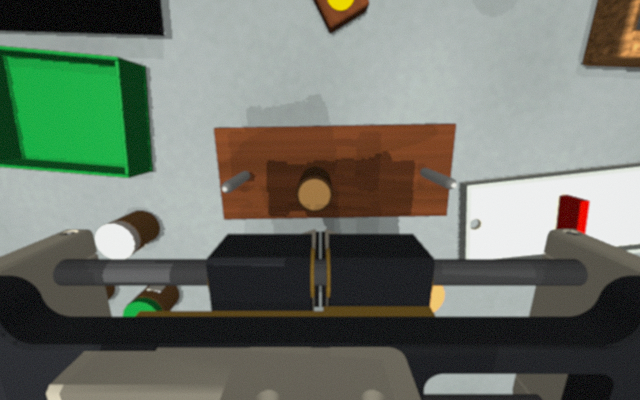

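```bash
python3 - <<'E'
from h import *
o=bot.get_obs();print(o["tcp_pos"],o["joints"].round(3))
im,c=cap("scene");u,v=proj(c,o["tcp_pos"]);print("tcp in scene crop",(u-180)*2.4,(v-120)*2.4)
print("log scene",ray(c,180+290/2.4,120+229/2.4,.088))
print("tips scene",ray(c,180+176/2.4,120+233/2.4,.098),ray(c,180+364/2.4,120+230/2.4,.098))
im,c=cap("wrist")
b=blobs(masks(im,(290,170,340,215))["pale"],100);print([(x[0],ray(c,*x[0][0],.088)) for x in b])
print("tips",ray(c,227,188,.098),ray(c,455,185,.098))
for q in[(216,127),(456,124),(447,216),(224,219)]:print(ray(c,*q,.016).round(4))
E
```

```text
[ 0.57028816 -0.00993285  0.19176128] [ 0.163  0.382 -0.324  1.703  0.135  1.079 -1.747]
tcp in scene crop 278.0861238184608 165.3024055407624
log scene [ 5.74420098e-01 -1.53312044e-04  8.80000000e-02]
tips scene [ 0.59140224 -0.13547629  0.098     ] [0.58406874 0.08952008 0.098     ]
[(((314.5, 193.5), (29.0, 29.0), 90.0), array([ 0.57138764, -0.00359056,  0.088     ]))]
tips [0.57709631 0.08386371 0.098     ] [ 0.58643489 -0.14359809  0.098     ]
[0.6341 0.1198 0.016 ]
[ 0.6458 -0.1736  0.016 ]
[ 0.5277 -0.18    0.016 ]
[0.5153 0.1174 0.016 ]
```

{"api": "jog_arm", "payload": {
  "plan": [
    [[1,5,0],[0,0,1]],
    [[1,5,0],[0,0,1]],
    [[1,5,0],[0,0,1]],
    [[1,5,0],[0,0,1]],
    [[1,5,0],[0,0,1]],
    [[1,5,0],[0,0,1]],
    [[1,5,-60],[0,0,1]],
    [[1,5,-110],[0,0,1]],
    [[1,5,-140],[0,0,1]],
    [[1,5,-140],[0,0,1]]
  ],
  "jaw": 75
}}

```text
time: 5.38
tcp_pos: [0.5699, -0.005, 0.0506]
tcp_rot: [3.141, 0.071, -0.007]
wrist_force: [1.0, -0.1, 0.8]
opening: 0.0685
```

{"api": "jog_arm", "payload": {
  "plan": [
    [[0,0,0],[0,0,0]],
    [[0,0,0],[0,0,0]],
    [[0,0,0],[0,0,0]],
    [[0,0,0],[0,0,0]],
    [[0,0,0],[0,0,0]],
    [[0,0,0],[0,0,0]],
    [[0,0,0],[0,0,0]],
    [[0,0,0],[0,0,0]]
  ],
  "jaw": 0,
  "force": 25
}}

```text
time: 6.38
tcp_pos: [0.5726, -0.0047, 0.0534]
tcp_rot: [3.141, 0.071, 0.003]
wrist_force: [-0.1, 0.3, 7.1]
opening: 0.0388
```

{"api": "jog_arm", "payload": {
  "plan": [
    [[0,0,50],[0,0,0]],
    [[0,0,100],[0,0,0]],
    [[10,40,120],[0,0,0]],
    [[25,95,120],[0,0,0]],
    [[40,150,120],[0,0,0]],
    [[55,205,120],[0,0,0]],
    [[65,255,120],[0,0,0]],
    [[70,290,110],[0,0,0]],
    [[70,290,70],[0,0,0]],
    [[70,290,25],[0,0,0]],
    [[70,290,-6],[0,0,0]],
    [[70,290,-6],[0,0,0]]
  ]
}}

```text
time: 7.88
tcp_pos: [0.6399, 0.2842, 0.044]
tcp_rot: [3.139, 0.071, -0.007]
wrist_force: [1.1, -0.1, -0.6]
opening: 0.0392
```

{"api": "jog_arm", "payload": {
  "plan": [
    [[0,0,0],[0,0,0]],
    [[0,0,0],[0,0,0]],
    [[0,0,0],[0,0,0]],
    [[0,0,0],[0,0,0]],
    [[0,0,50],[0,0,0]],
    [[0,0,110],[0,0,0]],
    [[0,0,170],[0,0,0]],
    [[0,0,200],[0,0,0]],
    [[0,0,200],[0,0,0]]
  ],
  "jaw": 75
}}

```text
time: 9.0
tcp_pos: [0.643, 0.2861, 0.2503]
tcp_rot: [-3.138, -0.07, -0.008]
wrist_force: [-0.7, -0.2, 0.2]
opening: 0.069
```

```bash
python3 - <<'E'
from h import *
im,c=cap("top");cv2.imwrite("pics/t3.png",im)
hsv=cv2.cvtColor(im,cv2.COLOR_BGR2HSV).astype(int)
for r,a,k in blobs(masks(im,(150,125,500,260))["pale"],30):print(r,ray(c,*r[0],.05)[:2].round(4))
im,c=cap("wrist");cv2.imwrite("pics/w3.png",im);print(bot.get_obs()["tcp_pos"],bot.get_obs()["opening"])
E
```

```text
((385.0, 224.0), (18.0, 18.0), 90.0) [ 0.4273 -0.1489]
((333.5, 221.0), (18.0, 17.0), 90.0) [0.4369 0.0124]
((470.5, 128.5), (5.0, 59.0), 90.0) [ 0.7286 -0.4218]
[0.64151141 0.28499491 0.24624273] 0.06892264674139247
```

View pics/w3.png

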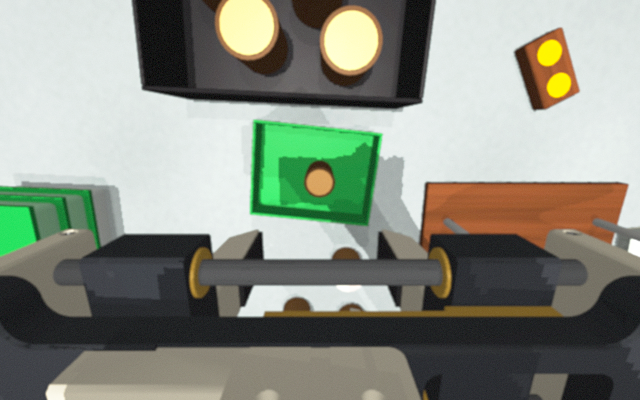

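{"api": "jog_arm", "payload": {
  "plan": [
    [[-35,-50,0],[0,0,0]],
    [[-70,-95,0],[0,0,0]],
    [[-105,-140,0],[0,0,0]],
    [[-140,-185,0],[0,0,0]],
    [[-175,-232,0],[0,0,0]],
    [[-204,-272,0],[0,0,0]],
    [[-204,-272,-30],[0,0,0]],
    [[-204,-272,-90],[0,0,0]],
    [[-204,-272,-150],[0,0,0]],
    [[-204,-272,-200],[0,0,0]],
    [[-204,-272,-224],[0,0,0]],
    [[-204,-272,-224],[0,0,0]]
  ],
  "jaw": 100
}}

```text
time: 10.6
tcp_pos: [0.435, 0.0129, 0.0204]
tcp_rot: [3.14, 0.071, -0.01]
wrist_force: [0.3, -0.3, 0.5]
opening: 0.0914
```

{"api": "jog_arm", "payload": {
  "plan": [
    [[0,0,0],[0,0,0]],
    [[0,0,0],[0,0,0]],
    [[0,0,0],[0,0,0]],
    [[0,0,0],[0,0,0]],
    [[0,0,0],[0,0,0]],
    [[0,0,0],[0,0,0]],
    [[0,0,0],[0,0,0]],
    [[0,0,0],[0,0,0]]
  ],
  "jaw": 0,
  "force": 25
}}

```text
time: 11.6
tcp_pos: [0.4382, 0.0132, 0.0231]
tcp_rot: [3.141, 0.07, 0.002]
wrist_force: [-0.6, 0.2, 6.6]
opening: 0.058
```

{"api": "jog_arm", "payload": {
  "plan": [
    [[0,0,50],[0,0,0]],
    [[0,0,100],[0,0,0]],
    [[25,12,130],[0,0,0]],
    [[70,35,130],[0,0,0]],
    [[110,55,130],[0,0,0]],
    [[140,70,130],[0,0,0]],
    [[140,70,130],[0,0,0]],
    [[140,70,130],[0,0,0]],
    [[140,70,130],[0,0,0]]
  ]
}}

```text
time: 12.72
tcp_pos: [0.5768, 0.0824, 0.1525]
tcp_rot: [3.14, 0.07, -0.001]
wrist_force: [0.4, -0.2, 0.2]
opening: 0.0581
```

```bash
python3 - <<'E'
from h import *
P=[]
for i in range(4):
    im,c=cap("wrist");P.append(bot.get_obs()["tcp_pos"])
print(np.array(P).round(4))
s,cs=cap("scene")
A=cv2.resize(im[120:320,220:420],None,fx=3,fy=3,interpolation=cv2.INTER_CUBIC)
u,v=map(int,proj(cs,[.577,.084,.11]));print(u,v)
x,y=u-33,v-66
B=cv2.resize(s[y:y+100,x:x+66],None,fx=6,fy=6,interpolation=cv2.INTER_CUBIC)[:,:200*2-4]
B=cv2.resize(B,(396,600));cv2.imwrite("pics/r0.png",np.hstack([A,B])[:, :800] if A.shape[1]+396<=800 else np.hstack([A[:, 100:500],B]));print(x,y)
E
```

```text
[[0.577  0.0824 0.1527]
 [0.5772 0.0825 0.1528]
 [0.5774 0.0827 0.1528]
 [0.5775 0.0828 0.1528]]
329 211
296 145
```

View pics/r0.png

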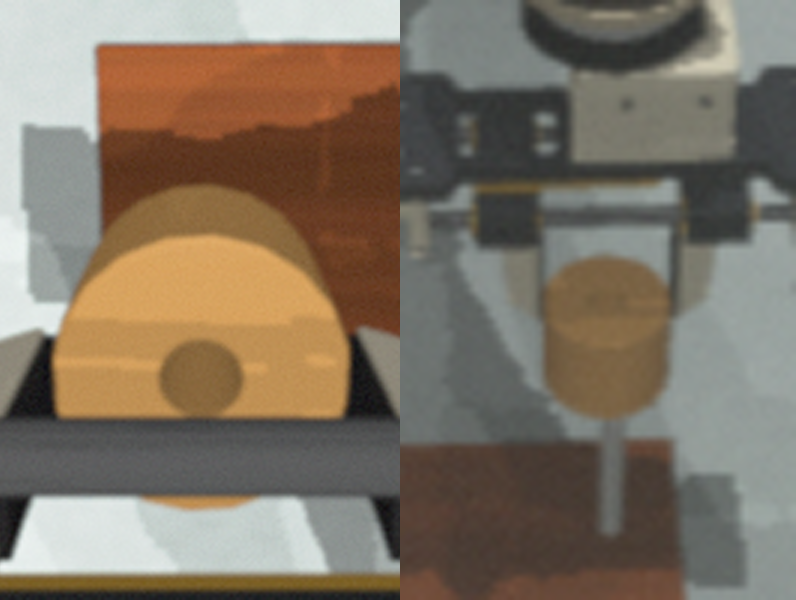

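```bash
python3 - <<'E'
from h import *
im,c=cap("wrist");print(bot.get_obs()["tcp_pos"],ray(c,320.3,246,.1798),ray(c,320.3,246,.1828))
s,cs=cap("scene")
print(proj(cs,[.577,.0836,.098]),proj(cs,[.5765,.0837,.016]), "post seen col",296+35.2, "foot row",145+535/6)
print(proj(cs,[.577,.083,.125]),"ring col",296+34.3)
E
```

```text
[0.57762565 0.08292891 0.1527307 ] [0.57879875 0.08342533 0.1798    ] [0.58014884 0.08349216 0.1828    ]
(np.float64(329.60891152198263), np.float64(213.998465854986)) (np.float64(329.33293589004745), np.float64(232.06638606552593)) post seen col 331.2 foot row 234.16666666666669
(np.float64(329.5064198573419), np.float64(207.604202274958)) ring col 330.3
```

{"api": "jog_arm", "payload": {
  "plan": [
    [[-1,1,-15],[0,0,0]],
    [[-1,1,-28],[0,0,0]],
    [[-1,1,-34],[0,0,0]],
    [[-1,1,-40],[0,0,0]],
    [[-1,1,-46],[0,0,0]],
    [[-1,1,-52],[0,0,0]],
    [[-1,1,-52],[0,0,0]]
  ]
}}

```text
time: 13.95
tcp_pos: [0.5765, 0.0845, 0.1001]
tcp_rot: [-3.141, -0.071, 0.001]
wrist_force: [0.4, 1.9, -1.7]
opening: 0.0578
```

{"api": "jog_arm", "payload": {
  "plan": [
    [[0,1,-15],[0,0,0]],
    [[0,1,-30],[0,0,0]],
    [[0,1,-45],[0,0,0]],
    [[0,1,-55],[0,0,0]],
    [[0,1,-60],[0,0,0]],
    [[0,1,-60],[0,0,0]],
    [[0,1,-60],[0,0,0]]
  ]
}}

```text
time: 14.82
tcp_pos: [0.5771, 0.0853, 0.041]
tcp_rot: [-3.141, -0.071, -0.001]
wrist_force: [-0.0, 1.6, -0.4]
opening: 0.0573
```

{"api": "jog_arm", "payload": {
  "plan": [
    [[0,0,0],[0,0,0]],
    [[0,0,0],[0,0,0]],
    [[0,0,0],[0,0,0]],
    [[0,0,0],[0,0,0]],
    [[0,0,0],[0,0,0]],
    [[0,0,30],[0,0,0]],
    [[0,0,80],[0,0,0]],
    [[0,0,130],[0,0,0]],
    [[-30,-47,140],[0,0,0]],
    [[-60,-94,140],[0,0,0]],
    [[-90,-141,140],[0,0,0]],
    [[-120,-188,140],[0,0,0]]
  ],
  "jaw": 100
}}

```text
time: 16.32
tcp_pos: [0.4556, -0.1043, 0.1807]
tcp_rot: [3.14, 0.071, 0.001]
wrist_force: [1.1, -0.6, 0.2]
opening: 0.0918
```

```bash
python3 - <<'E'
from h import *
im,c=cap("wrist");print(bot.get_obs()["tcp_pos"])
s,cs=cap("top")
for r,a,k in blobs(masks(s,(150,125,500,260))["pale"],30):print(r,ray(cs,*r[0],.05)[:2].round(4),ray(cs,*r[0],.066)[:2].round(4))
for r,a,k in blobs(masks(im,(150,0,600,250))["pale"],100):print(r,ray(c,*r[0],.05)[:2].round(4),ray(c,*r[0],.066)[:2].round(4))
cv2.imwrite("pics/r1.png",im)
E
```

```text
[ 0.45099521 -0.11127925  0.18021516]
((311.0, 176.5), (17.0, 18.0), 90.0) [0.5771 0.0829] [0.5756 0.0826]
((246.0, 155.5), (9.0, 10.0), 90.0) [0.6441 0.2885] [0.6419 0.286 ]
((470.5, 128.5), (5.0, 59.0), 90.0) [ 0.7286 -0.4218] [ 0.7256 -0.4168]
((357.0, 214.0), (48.0, 50.0), 90.0) [ 0.4282 -0.1481] [ 0.4332 -0.1457]
((155.5, 63.5), (45.0, 9.0), 90.0) [0.5788 0.0688] [0.5761 0.0602]
```

View pics/r1.png

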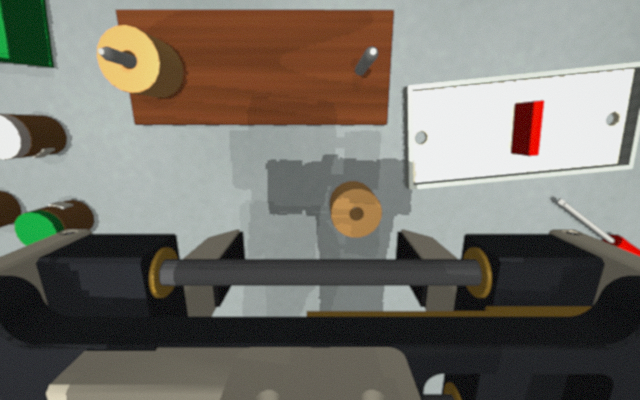

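{"api": "jog_arm", "payload": {
  "plan": [
    [[-29,-46,0],[0,0,0]],
    [[-29,-46,0],[0,0,0]],
    [[-29,-46,-50],[0,0,0]],
    [[-29,-46,-100],[0,0,0]],
    [[-29,-46,-140],[0,0,0]],
    [[-29,-46,-158],[0,0,0]],
    [[-29,-46,-158],[0,0,0]],
    [[-29,-46,-158],[0,0,0]]
  ]
}}

```text
time: 17.42
tcp_pos: [0.4286, -0.1485, 0.0233]
tcp_rot: [3.141, 0.071, 0.002]
wrist_force: [0.7, 0.7, 0.8]
opening: 0.0919
```

{"api": "jog_arm", "payload": {
  "plan": [
    [[0,0,0],[0,0,0]],
    [[0,0,0],[0,0,0]],
    [[0,0,0],[0,0,0]],
    [[0,0,0],[0,0,0]],
    [[0,0,0],[0,0,0]],
    [[0,0,0],[0,0,0]],
    [[0,0,0],[0,0,0]],
    [[0,0,0],[0,0,0]]
  ],
  "jaw": 0
}}

```text
time: 18.42
tcp_pos: [0.4279, -0.1489, 0.0227]
tcp_rot: [3.141, 0.07, 0.0]
wrist_force: [-1.6, 0.4, 5.5]
opening: 0.0581
```

{"api": "jog_arm", "payload": {
  "plan": [
    [[0,0,50],[0,0,0]],
    [[0,0,100],[0,0,0]],
    [[40,1,120],[0,0,0]],
    [[80,2,120],[0,0,0]],
    [[120,3,120],[0,0,0]],
    [[145,4,120],[0,0,0]],
    [[158,4,120],[0,0,0]],
    [[158,4,120],[0,0,0]],
    [[158,4,120],[0,0,0]]
  ]
}}

```text
time: 19.55
tcp_pos: [0.5846, -0.1451, 0.1424]
tcp_rot: [3.141, 0.07, -0.002]
wrist_force: [-0.4, 0.5, -0.7]
opening: 0.0583
```

```bash
python3 - <<'E'
from h import *
im,c=cap("wrist");o=bot.get_obs();print(o["tcp_pos"])
h=cv2.cvtColor(im,cv2.COLOR_BGR2GRAY)[222:260,295:345]
m=(h<np.percentile(cv2.cvtColor(im,cv2.COLOR_BGR2GRAY)[232:255,280:360],95)*.68).astype(np.uint8)
for k in cv2.findContours(m,cv2.RETR_LIST,cv2.CHAIN_APPROX_NONE)[0]:
    if cv2.contourArea(k)>60: (u,v),rr=cv2.minEnclosingCircle(k);print("bore?",u+295,v+222,rr,ray(c,u+295,v+222,o["tcp_pos"][2]+.027).round(4))
s,cs=cap("scene");u,v=map(int,proj(cs,[.5865,-.145,.11]));x,y=u-33,v-50
B=cv2.resize(s[y:y+100,x:x+66],(396,600),interpolation=cv2.INTER_CUBIC)
A=cv2.resize(im[120:320,253:387],(402,600),interpolation=cv2.INTER_CUBIC);cv2.imwrite("pics/r2.png",np.hstack([A,B]));print(x,y)
E
```

```text
[ 0.58463865 -0.14513634  0.14253035]
bore? 319.5 258.875 24.500417709350586 [ 0.5774 -0.1444  0.1695]
216 162
```

View pics/r2.png

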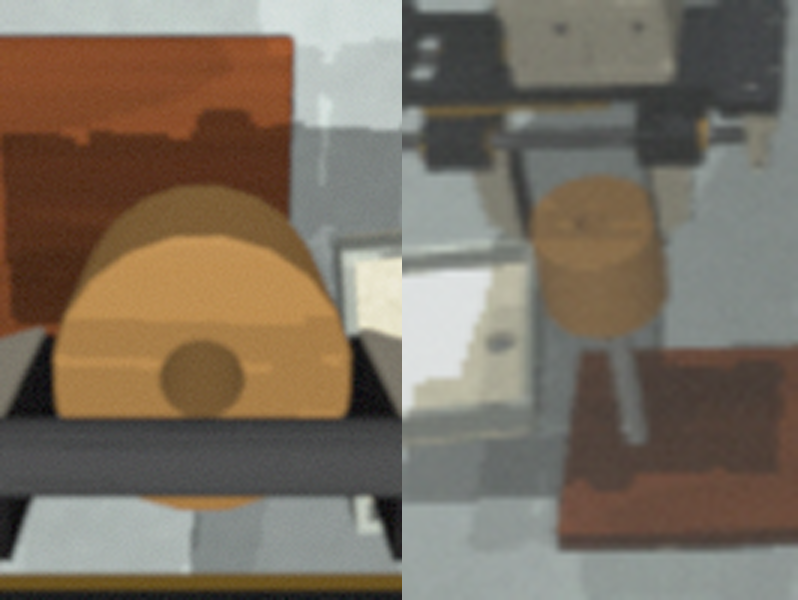

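{"api": "jog_arm", "payload": {
  "plan": [
    [[1,2,-15],[0,0,0]],
    [[1,2,-22],[0,0,0]],
    [[1,2,-28],[0,0,0]],
    [[1,2,-34],[0,0,0]],
    [[1,2,-40],[0,0,0]],
    [[1,2,-42],[0,0,0]],
    [[1,2,-42],[0,0,0]]
  ]
}}

```text
time: 20.52
tcp_pos: [0.5867, -0.1428, 0.1005]
tcp_rot: [3.141, 0.071, -0.0]
wrist_force: [-0.6, -0.1, -0.4]
opening: 0.0583
```

Threaded with no force. On down, release, rise.

{"api": "jog_arm", "payload": {
  "plan": [
    [[0,0,-15],[0,0,0]],
    [[0,0,-30],[0,0,0]],
    [[0,0,-45],[0,0,0]],
    [[0,0,-55],[0,0,0]],
    [[0,0,-60],[0,0,0]],
    [[0,0,-60],[0,0,0]],
    [[0,0,-60],[0,0,0]]
  ]
}}

```text
time: 21.4
tcp_pos: [0.5871, -0.1429, 0.041]
tcp_rot: [3.141, 0.07, 0.001]
wrist_force: [0.5, -0.8, -1.2]
opening: 0.0582
```

{"api": "jog_arm", "payload": {
  "plan": [
    [[0,0,0],[0,0,0]],
    [[0,0,0],[0,0,0]],
    [[0,0,0],[0,0,0]],
    [[0,0,0],[0,0,0]],
    [[0,0,0],[0,0,0]],
    [[0,0,40],[0,0,0]],
    [[0,0,90],[0,0,0]],
    [[0,0,140],[0,0,0]],
    [[-30,-55,160],[0,0,2]],
    [[-30,-110,160],[0,0,4]],
    [[-30,-140,160],[0,0,5]],
    [[-30,-140,160],[0,0,5]]
  ],
  "jaw": 100
}}

```text
time: 22.9
tcp_pos: [0.5556, -0.2864, 0.2002]
tcp_rot: [3.134, 0.2, -0.001]
wrist_force: [-0.8, 0.6, -0.3]
opening: 0.0917
```

```bash
python3 - <<'E'
from h import *
im,c=cap("wrist");im,c=cap("wrist");o=bot.get_obs();print(o["tcp_pos"],o["tcp_rot"])
s,cs=cap("top")
for r,a,k in blobs(masks(s,(150,125,500,260))["pale"],30):print(r,ray(cs,*r[0],.066)[:2].round(4))
for r,a,k in blobs(masks(im,(0,0,640,225))["red"],200):print(r,ray(c,*r[0],.03)[:2].round(4))
cv2.imwrite("pics/s3.png",im)
E
```

```text
[ 0.55675819 -0.28218367  0.20034207] [-3.13394117e+00 -2.07158146e-01  9.83208179e-05]
((311.0, 176.0), (18.0, 18.0), 90.0) [0.5772 0.0826]
((384.0, 173.0), (18.0, 18.0), 90.0) [ 0.5862 -0.145 ]
((246.0, 155.5), (9.0, 10.0), 90.0) [0.6419 0.286 ]
((470.0, 128.5), (5.0, 60.0), 90.0) [ 0.7256 -0.4153]
((360.6661682128906, 204.01852416992188), (9.829541206359863, 42.15040969848633), 1.5911402702331543) [ 0.5347 -0.3393]
```

View pics/s3.png

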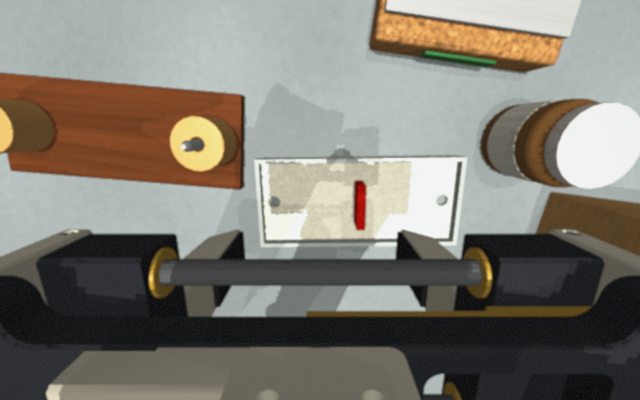

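```bash
python3 - <<'E'
from h import *
im,c=cap("wrist");o=bot.get_obs();print(o["tcp_pos"],o["tcp_rot"],"cyaw",np.degrees(2*np.arctan2(o["tcp_rot"][1],o["tcp_rot"][0])))
g=cv2.cvtColor(im,cv2.COLOR_BGR2GRAY)
H=[]
for x,y in((274,202),(442,200)):
    w=g[y-12:y+13,x-12:x+13].astype(float);m=np.clip(np.median(w)*.93-w,0,None);m[w>np.median(w)*.93]=0
    ys,xs=np.mgrid[-12:13,-12:13];m[(xs**2+ys**2)>81]=0
    u,v=x+(m*xs).sum()/m.sum(),y+(m*ys).sum()/m.sum();H.append(ray(c,u,v,.008)[:2]);print(u,v,H[-1].round(4))
d=H[0]-H[1];print("len",np.linalg.norm(d),"mid",(H[0]+H[1])/2,"yaw",np.degrees(np.arctan2(-d[0],d[1])))
r=[b for b in blobs(masks(im,(300,150,420,232))["red"],100)][0];print(r[0])
k=r[2][:,0]; # top face: brightest red
hs=cv2.cvtColor(im,cv2.COLOR_BGR2HSV)[175:235,345:375,2];print(hs[5:55:8].tolist())
for q in[(256,160),(465,157),(459,242),(262,244)]:print(ray(c,*q,.022)[:2].round(4))
E
```

```text
[ 0.5571227  -0.281093    0.20048631] [-3.13368879e+00 -2.10520305e-01 -1.33223686e-04] cyaw -352.31332197824673
275.67553041690275 202.4285222294984 [ 0.5165 -0.2245]
444.05545251202216 201.45386172736804 [ 0.5488 -0.4541]
len 0.23184967688991903 mid [ 0.53267229 -0.3392878 ] yaw 8.008473928836366
((362.5, 207.0), (46.0, 9.0), 90.0)
[[199, 197, 203, 198, 196, 200, 205, 208, 205, 206, 204, 201, 194, 188, 183, 182, 179, 179, 187, 192, 198, 201, 198, 196, 200, 198, 199, 198, 197, 198], [232, 231, 230, 232, 231, 232, 234, 231, 221, 193, 158, 118, 92, 92, 129, 152, 162, 162, 163, 159, 159, 162, 165, 184, 211, 225, 224, 222, 223, 227], [234, 234, 232, 228, 227, 226, 230, 226, 210, 182, 146, 106, 90, 106, 142, 173, 188, 192, 191, 190, 191, 188, 192, 215, 228, 230, 232, 231, 232, 234], [219, 217, 211, 212, 215, 218, 221, 219, 207, 190, 149, 101, 92, 119, 149, 168, 174, 173, 173, 172, 173, 170, 170, 189, 209, 215, 214, 220, 223, 226], [221, 221, 222, 221, 220, 220, 220, 216, 202, 178, 134, 101, 92, 126, 158, 168, 174, 172, 172, 173, 172, 167, 180, 202, 216, 219, 219, 219, 223, 226], [219, 220, 219, 217, 218, 217, 217, 216, 206, 178, 137, 100, 96, 134, 162, 174, 174, 173, 177, 170, 170, 176, 198, 217, 220, 219, 221, 219, 222, 225], [219, 220, 218, 220, 220, 220, 220, 222, 222, 222, 221, 203, 165, 141, 156, 170, 172, 171, 173, 170, 170, 174, 196, 214, 216, 218, 218, 220, 228, 231]]
[ 0.5732 -0.1962]
[ 0.6124 -0.4591]
[ 0.498  -0.4821]
[ 0.4587 -0.213 ]
```

{"api": "jog_arm", "payload": {
  "plan": [
    [[-24,-57,0],[0,0,0.3]],
    [[-24,-57,0],[0,0,0.3]],
    [[-24,-57,0],[0,0,0.3]],
    [[-24,-57,-50],[0,0,0.3]],
    [[-24,-57,-100],[0,0,0.3]],
    [[-24,-57,-150],[0,0,0.3]],
    [[-24,-57,-180],[0,0,0.3]],
    [[-24,-57,-189],[0,0,0.3]],
    [[-24,-57,-189],[0,0,0.3]]
  ],
  "jaw": 45
}}

```text
time: 24.22
tcp_pos: [0.5336, -0.3388, 0.0119]
tcp_rot: [-3.134, -0.218, -0.001]
wrist_force: [-0.3, -0.4, 0.1]
opening: 0.0414
```

{"api": "jog_arm", "payload": {
  "plan": [
    [[0,0,0],[0,0,0]],
    [[0,0,0],[0,0,0]],
    [[0,0,0],[0,0,0]],
    [[0,0,0],[0,0,0]],
    [[0,0,0],[0,0,0]],
    [[0,0,0],[0,0,0]],
    [[0,0,0],[0,0,0]],
    [[0,0,0],[0,0,0]]
  ],
  "jaw": 0,
  "force": 55
}}

```text
time: 25.22
tcp_pos: [0.5329, -0.3399, 0.0121]
tcp_rot: [3.134, 0.216, 0.001]
wrist_force: [-1.4, 0.6, 5.2]
opening: 0.0111
```

{"api": "jog_arm", "payload": {
  "plan": [
    [[0,0,15],[0,0,0]],
    [[0,0,40],[0,0,0]],
    [[0,0,80],[0,0,0]],
    [[0,0,115],[0,0,0]],
    [[0,0,130],[0,0,0]],
    [[0,0,130],[0,0,0]]
  ]
}}

```text
time: 25.98
tcp_pos: [0.5329, -0.34, 0.1421]
tcp_rot: [3.133, 0.215, 0.002]
wrist_force: [0.3, 0.2, -4.4]
opening: 0.0111
```

{"api": "jog_arm", "payload": {
  "plan": [
    [[6,25,0],[0,0,-1]],
    [[12,70,0],[0,0,-2]],
    [[20,120,0],[0,0,-3]],
    [[28,170,0],[0,0,-4]],
    [[36,220,0],[0,0,-5]],
    [[43,265,0],[0,0,-5.5]],
    [[47,295,0],[0,0,-5.6]],
    [[49,309,0],[0,0,-5.6]],
    [[49,309,0],[0,0,-5.6]],
    [[49,309,0],[0,0,-5.6]],
    [[49,309,0],[0,0,-5.6]]
  ]
}}

```text
time: 27.35
tcp_pos: [0.5816, -0.0327, 0.1414]
tcp_rot: [3.14, 0.058, -0.0]
wrist_force: [0.1, 0.0, -3.6]
opening: 0.0111
```

```bash
python3 - <<'E'
from h import *
im,c=cap("wrist");o=bot.get_obs();print(o["tcp_pos"],o["tcp_rot"],o["opening"],o["wrist_force"],"yaw",np.degrees(2*np.arctan(o["tcp_rot"][1]/o["tcp_rot"][0])))
s,cs=cap("scene");B=cv2.resize(s[130:280,210:375],None,fx=4,fy=4,interpolation=cv2.INTER_CUBIC)
cv2.imwrite("pics/s4s.png",B);cv2.imwrite("pics/s4w.png",im)
E
```

```text
[ 0.58162176 -0.03237657  0.14149134] [ 3.14045526e+00  5.90682290e-02 -1.86689102e-04] 0.011153847535665614 [-0.97785308  0.68835628 -3.95044217] yaw 2.1550768487917105
```

View pics/s4s.png

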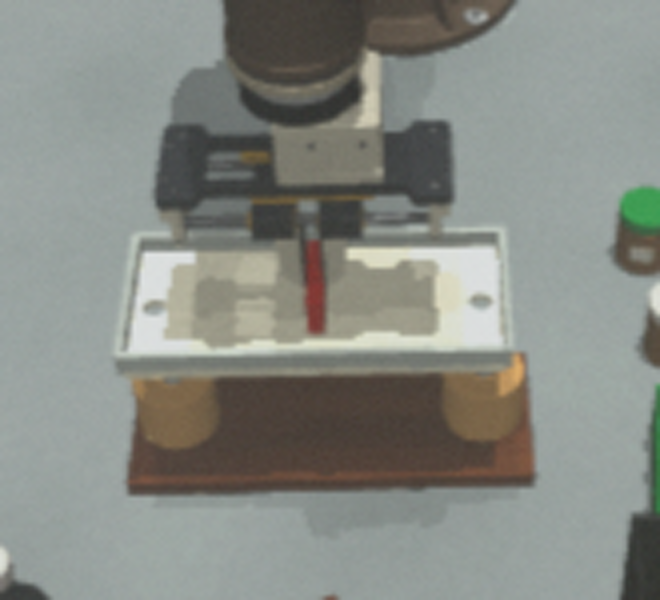

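```bash
python3 - <<'E'
from h import *
im,c=cap("wrist");o=bot.get_obs();z=o["tcp_pos"][2]-.0121+.008
s,cs=cap("scene")
a,b=[ray(cs,210+x/4,130+y/4,z)[:2] for x,y in((480,300),(154,307))];print("scene",a,b,(a+b)/2,np.linalg.norm(a-b))
# ring tops in scene for bias are hidden; predicted wrist px of holes
t=np.radians(2.15)
for y in(.115,-.115):
    p=[o["tcp_pos"][0]-np.sin(t)*y,o["tcp_pos"][1]+np.cos(t)*y,z];print("pred",np.round(proj(c,p),1))
cv2.imwrite("pics/s4w.png",im[130:330])
E
```

```text
scene [0.57866243 0.08425008] [ 0.58795575 -0.14470479] [ 0.58330909 -0.03022735] 0.2291433940365706
pred [157.1 229.2]
pred [483.6 229.3]
```

View pics/s4w.png

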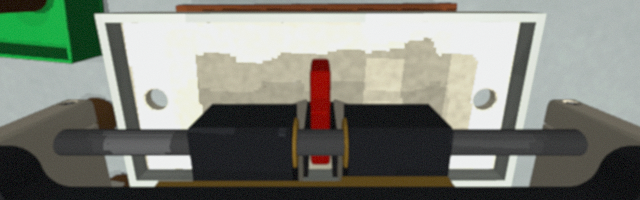

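{"api": "jog_arm", "payload": {
  "plan": [
    [[1,3,-12],[0,0,0.3]],
    [[1,3,-24],[0,0,0.3]],
    [[1,3,-30],[0,0,0.3]],
    [[1,3,-35],[0,0,0.3]],
    [[1,3,-40],[0,0,0.3]],
    [[1,3,-44],[0,0,0.3]],
    [[1,3,-44],[0,0,0.3]]
  ]
}}

```text
time: 28.42
tcp_pos: [0.5826, -0.0279, 0.0973]
tcp_rot: [3.141, 0.07, -0.001]
wrist_force: [0.5, 0.6, -4.2]
opening: 0.011
```

{"api": "jog_arm", "payload": {
  "plan": [
    [[0,0,-7],[0,0,0]],
    [[0,0,-13],[0,0,0]],
    [[0,0,-17],[0,0,0]],
    [[0,0,-19],[0,0,0]],
    [[0,0,-19],[0,0,0]],
    [[0,0,-19],[0,0,0]]
  ]
}}

```text
time: 29.18
tcp_pos: [0.5829, -0.0278, 0.0787]
tcp_rot: [3.141, 0.071, 0.001]
wrist_force: [0.6, 0.3, -4.2]
opening: 0.0109
```

{"api": "jog_arm", "payload": {
  "plan": [
    [[0,0,0],[0,0,0]],
    [[0,0,0],[0,0,0]],
    [[0,0,0],[0,0,0]],
    [[0,0,0],[0,0,0]],
    [[0,0,40],[0,0,0]],
    [[0,0,90],[0,0,0]],
    [[0,0,140],[0,0,0]],
    [[0,0,180],[0,0,0]]
  ],
  "jaw": 35,
  "force": 20
}}

```text
time: 30.18
tcp_pos: [0.583, -0.0278, 0.2609]
tcp_rot: [3.141, 0.071, 0.003]
wrist_force: [0.9, -0.5, 0.2]
opening: 0.0321
```

{"api": "jog_arm", "payload": {
  "plan": [
    [[-20,40,0],[0,0,0]],
    [[-45,90,0],[0,0,0]],
    [[-70,140,0],[0,0,0]],
    [[-95,190,0],[0,0,0]],
    [[-120,240,0],[0,0,0]],
    [[-145,290,0],[0,0,0]],
    [[-168,335,0],[0,0,0]],
    [[-183,358,0],[0,0,0]],
    [[-183,358,0],[0,0,0]],
    [[-183,358,0],[0,0,0]],
    [[-183,358,0],[0,0,0]]
  ],
  "jaw": 75
}}

```text
time: 31.55
tcp_pos: [0.4006, 0.329, 0.2585]
tcp_rot: [3.14, 0.067, 0.0]
wrist_force: [0.7, 0.1, 0.5]
opening: 0.0687
```

```bash
python3 - <<'E'
from h import *
im,c=cap("wrist");o=bot.get_obs();print(o["tcp_pos"],o["opening"])
h=cv2.cvtColor(im,cv2.COLOR_BGR2HSV).astype(int)
t,ct=cap("top");ht=cv2.cvtColor(t,cv2.COLOR_BGR2HSV).astype(int)
for n,m,cc in(("w",(h[...,1]<30)&(h[...,2]>225),c),("wg",(h[...,0]>45)&(h[...,0]<80)&(h[...,1]>100),c),("t",(ht[...,1]<40)&(ht[...,2]>150),ct)):
    for r,a,k in blobs(m,80):
        if n=="t" and not(150<r[0][0]<480 and 120<r[0][1]<260): continue
        z=.022+.066 if (n=="t" and a>1000) else .058
        (u,v),rad=cv2.minEnclosingCircle(k);print(n,np.round(r[0],1),np.round(r[1],1),a,ray(cc,*r[0],z)[:2].round(4),[ray(cc,x,y,z)[:2].round(3).tolist() for x,y in cv2.boxPoints(r)] if z>.06 else "")
cv2.imwrite("pics/j1.png",im)
E
```

```text
[0.40051608 0.3291131  0.25850801] 0.0692268792898412
w [191.6 208.2] [33.5 31.6] 828.5 [0.3496 0.5091] 
w [206.3 109.2] [37.5 33.9] 990.5 [0.4842 0.4799] 
w [395.5 105.5] [37. 35.] 1008.5 [0.4993 0.2364] 
w [579.5  46.5] [ 93. 119.] 9288.0 [0.5772 0.0192] 
wg [398.  186.5] [33.2 33.2] 870.5 [0.3933 0.2208] 
wg [355.  25.] [ 50. 142.] 5755.0 [0.5885 0.2954] 
wg [59.5 76.5] [153. 119.] 11367.5 [0.5155 0.6611] 
t [185.5 205. ] [14.3 11.2] 124.5 [0.4875 0.4757] 
t [262. 202.] [14. 14.] 158.5 [0.4966 0.2361] 
t [347.4 173.8] [39.1 87.6] 3260.5 [ 0.5818 -0.0299] [[0.636, 0.107], [0.648, -0.162], [0.528, -0.167], [0.515, 0.102]]
```

View pics/j1.png

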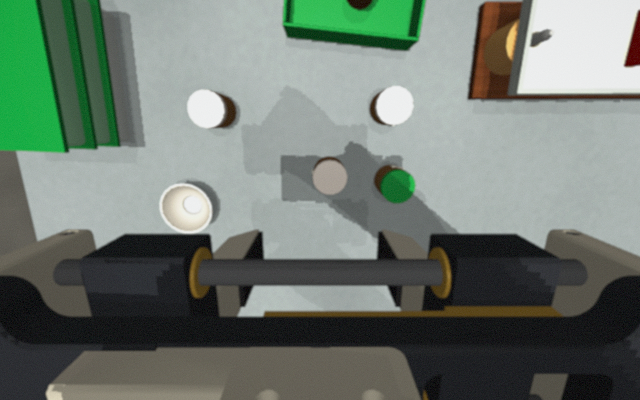

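{"api": "jog_arm", "payload": {
  "plan": [
    [[45,-45,-20],[0,0,0]],
    [[90,-85,-40],[0,0,0]],
    [[99,-93,-90],[0,0,0]],
    [[99,-93,-140],[0,0,0]],
    [[99,-93,-190],[0,0,0]],
    [[99,-93,-225],[0,0,0]],
    [[99,-93,-235],[0,0,0]],
    [[99,-93,-235],[0,0,0]],
    [[99,-93,-235],[0,0,0]]
  ]
}}

```text
time: 32.78
tcp_pos: [0.4999, 0.2377, 0.0251]
tcp_rot: [-3.14, -0.07, -0.004]
wrist_force: [0.6, -1.5, 1.1]
opening: 0.0691
```

{"api": "jog_arm", "payload": {
  "plan": [
    [[0,0,0],[0,0,0]],
    [[0,0,0],[0,0,0]],
    [[0,0,0],[0,0,0]],
    [[0,0,0],[0,0,0]],
    [[0,0,0],[0,0,0]],
    [[0,0,0],[0,0,0]],
    [[0,0,0],[0,0,0]]
  ],
  "jaw": 0,
  "force": 25
}}

```text
time: 33.65
tcp_pos: [0.499, 0.2373, 0.024]
tcp_rot: [-3.141, -0.07, -0.001]
wrist_force: [-1.3, -0.9, 5.7]
opening: 0.0471
```

{"api": "jog_arm", "payload": {
  "plan": [
    [[0,0,50],[0,0,0]],
    [[0,0,100],[0,0,0]],
    [[10,-35,145],[0,0,0]],
    [[22,-80,150],[0,0,0]],
    [[34,-125,150],[0,0,0]],
    [[46,-170,150],[0,0,0]],
    [[54,-200,150],[0,0,0]],
    [[56,-208,140],[0,0,0]],
    [[56,-208,115],[0,0,0]],
    [[56,-208,90],[0,0,0]],
    [[56,-208,77],[0,0,0]],
    [[56,-208,77],[0,0,0]]
  ]
}}

```text
time: 35.15
tcp_pos: [0.554, 0.03, 0.0998]
tcp_rot: [-3.14, -0.072, 0.003]
wrist_force: [-0.1, 0.2, -1.2]
opening: 0.0474
```

{"api": "jog_arm", "payload": {
  "plan": [
    [[0,0,-1],[0,0,0]],
    [[0,0,-1],[0,0,0]],
    [[0,0,-1],[0,0,0]]
  ]
}}

```text
time: 35.52
tcp_pos: [0.5551, 0.0292, 0.1001]
tcp_rot: [3.141, 0.07, 0.001]
wrist_force: [-0.3, 0.1, -1.1]
opening: 0.0472
```

{"api": "jog_arm", "payload": {
  "plan": [
    [[0,0,-1.5],[0,0,0]],
    [[0,0,-1.5],[0,0,0]],
    [[0,0,-1.5],[0,0,0]],
    [[0,0,40],[0,0,0]],
    [[0,0,90],[0,0,0]],
    [[-10,20,140],[0,0,0]],
    [[-40,65,150],[0,0,0]],
    [[-65,115,150],[0,0,0]],
    [[-90,165,150],[0,0,0]],
    [[-115,215,150],[0,0,0]],
    [[-140,258,150],[0,0,0]],
    [[-150,281,150],[0,0,0]]
  ],
  "jaw": 60
}}

```text
time: 37.02
tcp_pos: [0.4026, 0.3128, 0.2499]
tcp_rot: [-3.14, -0.076, -0.0]
wrist_force: [0.8, -0.1, 0.4]
opening: 0.055
```

```bash
python3 - <<'E'
from h import *
for i in range(3): im,c=cap("wrist")
o=bot.get_obs();print(o["tcp_pos"],o["opening"],o["wrist_force"])
j=cv2.imread("pics/j1.png");m=mount=c["d"]["mount"]
T=np.eye(4);T[:3,:3]=R.from_rotvec([3.14,.067,0]).as_matrix();T[:3,3]=[.4005,.3291,.2585];c1=dict(c,W=T@mount)
g=j.astype(int)[150:205,305:355];w=(g[...,2]-g[...,0]>6)&(g.sum(2)>360)
for r,a,k in blobs(w,200):print("C",r,a,ray(c1,r[0][0]+305,r[0][1]+150,.058))
print("B check",ray(c1,395.5,105.5,.058))
t,ct=cap("top");ht=cv2.cvtColor(t,cv2.COLOR_BGR2HSV).astype(int)
cv2.imwrite("pics/t5.png",cv2.resize(t[120:270,150:420],None,fx=2.9,fy=2.9,interpolation=cv2.INTER_CUBIC))
E
```

```text
[0.40391459 0.31131554 0.24960301] 0.05558418457815078 [ 0.11326959 -0.97020533 -0.79299632]
C ((25.500003814697266, 28.5), (33.941123962402344, 33.941123962402344), 45.0) 896.5 [0.40043621 0.3149872  0.058     ]
B check [0.49913805 0.23644419 0.058     ]
```

View pics/t5.png

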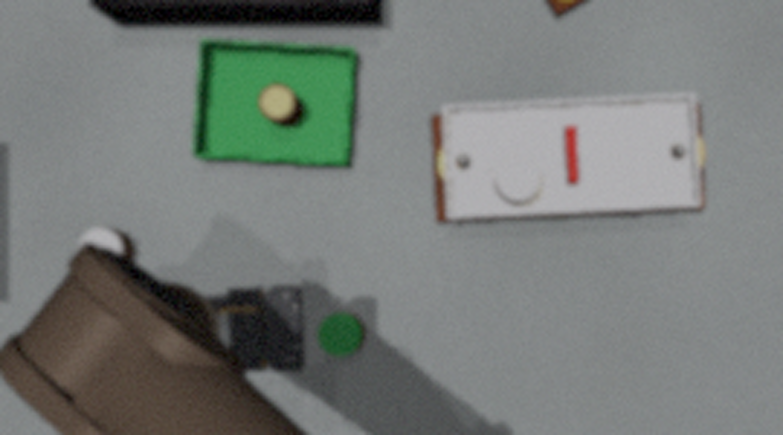

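{"api": "jog_arm", "payload": {
  "plan": [
    [[-4,4,0],[0,0,0]],
    [[-4,4,-30],[0,0,0]],
    [[-4,4,-80],[0,0,0]],
    [[-4,4,-130],[0,0,0]],
    [[-4,4,-180],[0,0,0]],
    [[-4,4,-215],[0,0,0]],
    [[-4,4,-226],[0,0,0]],
    [[-4,4,-226],[0,0,0]],
    [[-4,4,-226],[0,0,0]]
  ],
  "jaw": 75
}}

```text
time: 38.35
tcp_pos: [0.4017, 0.3149, 0.025]
tcp_rot: [-3.139, -0.07, -0.003]
wrist_force: [0.9, 0.3, 0.5]
opening: 0.0688
```

{"api": "jog_arm", "payload": {
  "plan": [
    [[0,0,0],[0,0,0]],
    [[0,0,0],[0,0,0]],
    [[0,0,0],[0,0,0]],
    [[0,0,0],[0,0,0]],
    [[0,0,0],[0,0,0]],
    [[0,0,0],[0,0,0]],
    [[0,0,0],[0,0,0]]
  ],
  "jaw": 0
}}

```text
time: 39.22
tcp_pos: [0.401, 0.3145, 0.024]
tcp_rot: [-3.14, -0.071, -0.001]
wrist_force: [-0.5, 0.2, 6.4]
opening: 0.047
```

{"api": "jog_arm", "payload": {
  "plan": [
    [[0,0,50],[0,0,0]],
    [[0,0,100],[0,0,0]],
    [[15,-28,145],[0,0,0]],
    [[40,-75,165],[0,0,0]],
    [[66,-125,165],[0,0,0]],
    [[92,-175,165],[0,0,0]],
    [[118,-225,165],[0,0,0]],
    [[144,-275,165],[0,0,0]],
    [[170,-325,165],[0,0,0]],
    [[195,-372,165],[0,0,0]],
    [[210,-403,165],[0,0,0]],
    [[210,-403,165],[0,0,0]]
  ]
}}

```text
time: 40.72
tcp_pos: [0.6108, -0.0928, 0.1875]
tcp_rot: [3.14, 0.062, -0.002]
wrist_force: [0.9, 0.5, -1.8]
opening: 0.047
```

{"api": "jog_arm", "payload": {
  "plan": [
    [[0,0,-20],[0,0,0]],
    [[0,0,-50],[0,0,0]],
    [[0,0,-75],[0,0,0]],
    [[0,0,-88],[0,0,0]],
    [[0,0,-89.5],[0,0,0]],
    [[0,0,-89.5],[0,0,0]],
    [[0,0,-89.5],[0,0,0]]
  ]
}}

```text
time: 41.6
tcp_pos: [0.6112, -0.0889, 0.0999]
tcp_rot: [3.14, 0.07, 0.002]
wrist_force: [-0.0, -0.1, -1.5]
opening: 0.0471
```

{"api": "jog_arm", "payload": {
  "plan": [
    [[0,0,-1.5],[0,0,0]],
    [[0,0,-1.5],[0,0,0]],
    [[0,0,-1.5],[0,0,0]],
    [[0,0,40],[0,0,0]],
    [[0,0,90],[0,0,0]],
    [[0,0,140],[0,0,0]],
    [[0,20,155],[0,0,5]],
    [[-10,70,155],[0,0,15]],
    [[-20,120,155],[0,0,25]],
    [[-32,170,155],[0,0,35]],
    [[-44,220,155],[0,0,45]],
    [[-56,270,155],[0,0,55]]
  ],
  "jaw": 60
}}

```text
time: 43.1
tcp_pos: [0.5542, 0.1826, 0.2543]
tcp_rot: [2.749, 1.52, 0.001]
wrist_force: [0.3, 0.4, -1.4]
opening: 0.0552
```

{"api": "jog_arm", "payload": {
  "plan": [
    [[-12,50,0],[0,0,8]],
    [[-24,100,0],[0,0,16]],
    [[-36,150,0],[0,0,22]],
    [[-48,200,0],[0,0,25]],
    [[-60,250,0],[0,0,25]],
    [[-68,285,0],[0,0,25]],
    [[-71,299,0],[0,0,25]],
    [[-71,299,0],[0,0,25]],
    [[-71,299,0],[0,0,25]],
    [[-71,299,0],[0,0,25]]
  ],
  "jaw": 75
}}

```text
time: 44.35
tcp_pos: [0.4849, 0.4786, 0.2542]
tcp_rot: [2.362, 2.07, 0.0]
wrist_force: [0.1, -0.6, 0.3]
opening: 0.0689
```

```bash
python3 - <<'E'
from h import *
im,c=cap("wrist");o=bot.get_obs();print(o["tcp_pos"],o["tcp_rot"],o["opening"],o["joints"].round(2),"yaw",np.degrees(2*np.arctan(o["tcp_rot"][1]/o["tcp_rot"][0])))
h=cv2.cvtColor(im,cv2.COLOR_BGR2HSV).astype(int)
m=(h[...,1]<30)&(h[...,2]>215)
for r,a,k in blobs(m,80):print(np.round(r[0]),np.round(r[1]),a,ray(c,*r[0],.058)[:2].round(4))
print("exp A",proj(c,[.4842,.4799,.058]))
cv2.imwrite("pics/a1.png",im)
E
```

```text
[0.48473356 0.47884249 0.25424793] [2.36210799e+00 2.07012194e+00 3.79301079e-04] 0.0688898052198312 [-0.44  0.6  -0.73  1.3   0.39  1.39 -1.29] yaw 82.46183976778937
[352. 299.] [24. 76.] 1669.0 [0.5094 0.2866]
[253. 302.] [14. 35.] 290.5 [0.3569 0.3012]
[321. 170.] [17. 34.] 423.5 [0.4883 0.4911]
[319. 129.] [639. 258.] 110240.0 [0.4932 0.5438]
exp A (np.float64(319.1189059185114), np.float64(178.03796501171553))
```

{"api": "jog_arm", "payload": {
  "plan": [
    [[0,1,-40],[0,0,0]],
    [[0,1,-90],[0,0,0]],
    [[0,1,-140],[0,0,0]],
    [[0,1,-185],[0,0,0]],
    [[0,1,-220],[0,0,0]],
    [[0,1,-230],[0,0,0]],
    [[0,1,-230],[0,0,0]],
    [[0,1,-230],[0,0,0]]
  ]
}}

```text
time: 45.4
tcp_pos: [0.4845, 0.4822, 0.026]
tcp_rot: [-2.361, -2.072, -0.004]
wrist_force: [0.6, -0.9, 1.1]
opening: 0.0694
```

{"api": "jog_arm", "payload": {
  "plan": [
    [[0,0,0],[0,0,0]],
    [[0,0,0],[0,0,0]],
    [[0,0,0],[0,0,0]],
    [[0,0,0],[0,0,0]],
    [[0,0,0],[0,0,0]],
    [[0,0,0],[0,0,0]],
    [[0,0,0],[0,0,0]]
  ],
  "jaw": 0
}}

```text
time: 46.28
tcp_pos: [0.4841, 0.4814, 0.0246]
tcp_rot: [2.361, 2.073, 0.001]
wrist_force: [0.5, -1.2, 5.4]
opening: 0.047
```

{"api": "jog_arm", "payload": {
  "plan": [
    [[0,0,50],[0,0,0]],
    [[0,0,100],[0,0,0]],
    [[0,-15,145],[0,0,-5]],
    [[5,-55,170],[0,0,-14]],
    [[12,-105,170],[0,0,-23]],
    [[20,-155,170],[0,0,-32]],
    [[28,-205,170],[0,0,-41]],
    [[36,-255,170],[0,0,-50]],
    [[44,-305,170],[0,0,-59]],
    [[52,-355,170],[0,0,-68]],
    [[58,-405,170],[0,0,-77]],
    [[63,-445,170],[0,0,-80]]
  ]
}}

```text
time: 47.78
tcp_pos: [0.5463, 0.0337, 0.1936]
tcp_rot: [3.14, 0.063, -0.002]
wrist_force: [0.0, 0.2, -1.5]
opening: 0.0474
```

{"api": "jog_arm", "payload": {
  "plan": [
    [[3,-45,0],[0,0,0]],
    [[6,-90,0],[0,0,0]],
    [[8,-118,0],[0,0,0]],
    [[9,-127,0],[0,0,0]],
    [[9,-127,0],[0,0,0]],
    [[9,-127,0],[0,0,0]],
    [[9,-127,0],[0,0,0]]
  ]
}}

```text
time: 48.65
tcp_pos: [0.5558, -0.0893, 0.1941]
tcp_rot: [-3.14, -0.074, -0.0]
wrist_force: [0.4, 1.0, -1.2]
opening: 0.0472
```

```bash
python3 - <<'E'
from h import *
im,c=cap("wrist");o=bot.get_obs();print(o["tcp_pos"],o["opening"],o["wrist_force"],"yaw",np.degrees(2*np.arctan(o["tcp_rot"][1]/o["tcp_rot"][0])))
cv2.imwrite("pics/a2.png",im)
print("exp C",proj(c,[.6112,-.0889,.132]),"exp B",proj(c,[.5551,.0292,.132]))
E
```

```text
[ 0.55577914 -0.08961426  0.19409416] 0.0472243660591036 [-0.35024187  0.86708151 -1.24366304] yaw 2.67365268098426
exp C (np.float64(323.377516471313), np.float64(143.74565384575976)) exp B (np.float64(188.90232592817694), np.float64(200.97004448435294))
```

View pics/a2.png

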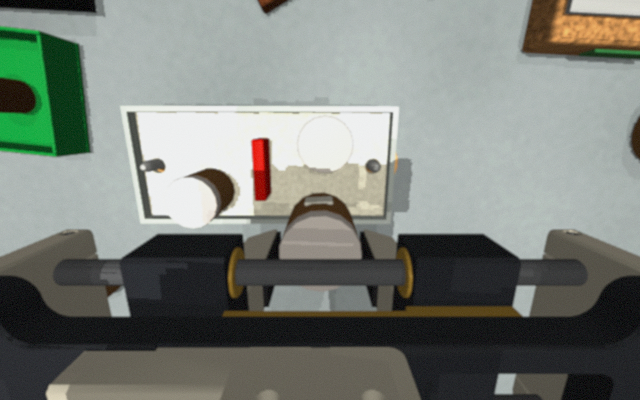

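{"api": "jog_arm", "payload": {
  "plan": [
    [[0,-1,-30],[0,0,0]],
    [[0,-1,-60],[0,0,0]],
    [[0,-1,-82],[0,0,0]],
    [[0,-1,-92],[0,0,0]],
    [[0,-1,-94],[0,0,0]],
    [[0,-1,-94],[0,0,0]],
    [[0,-1,-94],[0,0,0]]
  ]
}}

```text
time: 49.58
tcp_pos: [0.5563, -0.0919, 0.1009]
tcp_rot: [3.141, 0.071, 0.002]
wrist_force: [0.1, 0.2, -0.9]
opening: 0.0472
```

{"api": "jog_arm", "payload": {
  "plan": [
    [[0,0,-1.5],[0,0,0]],
    [[0,0,-1.5],[0,0,0]],
    [[0,0,-1.5],[0,0,0]],
    [[0,0,40],[0,0,0]],
    [[0,0,90],[0,0,0]],
    [[0,0,140],[0,0,0]],
    [[-40,0,150],[0,0,0]],
    [[-90,0,150],[0,0,0]],
    [[-110,0,150],[0,0,0]],
    [[-110,0,150],[0,0,0]],
    [[-110,0,150],[0,0,0]]
  ],
  "jaw": 60
}}

```text
time: 50.95
tcp_pos: [0.4466, -0.0918, 0.2503]
tcp_rot: [3.141, 0.071, 0.002]
wrist_force: [-0.1, 0.5, -0.6]
opening: 0.055
```

```bash
python3 - <<'E'
from h import *
im,c=cap("wrist");o=bot.get_obs();print(o["tcp_pos"],o["time"])
s,cs=cap("scene");t,ct=cap("top")
h=cv2.cvtColor(t,cv2.COLOR_BGR2HSV).astype(int)
for n,m,z in(("pale",masks(t,(150,125,500,260))["pale"],.066),("green",masks(t,(200,200,300,260))["green"],.058),("red",masks(t,(300,140,400,220))["red"],.108)):
    for r,a,k in blobs(m,20):print(n,np.round(r[0],1),np.round(r[1],1),ray(ct,*r[0],z)[:2].round(4))
A=cv2.resize(im[60:235,100:560],(782,298));B=cv2.resize(s[150:270,200:515],(782,298),interpolation=cv2.INTER_CUBIC)
cv2.imwrite("pics/f.png",np.vstack([A,B]))
E
```

```text
[ 0.44670084 -0.09178493  0.25010703] 51.0
pale [246.  155.5] [9.2 9.2] [0.6419 0.286 ]
pale [470.5 128.5] [ 5. 59.] [ 0.7256 -0.4168]
green [268.  235.5] [13. 14.] [0.3921 0.2169]
```

```bash
python3 - <<'E'
from h import *
s,cs=cap("scene")
h=cv2.cvtColor(s,cv2.COLOR_BGR2HSV).astype(int);roi=np.zeros(h.shape[:2],bool)
u0,v0=proj(cs,[.64,-.15,.066]);u1,v1=proj(cs,[.52,.1,.16]);print(u0,v0,u1,v1)
roi[int(v1)-5:int(v0)+5,int(u0)-10:int(u1)+10]=1
for r,a,k in blobs((h[...,1]>60)&((h[...,0]<20)|(h[...,0]>170))&roi,15):print("brown",np.round(r[0],1),np.round(r[1],1),round(r[2]),a,cv2.boundingRect(k))
for n,p in(("A",[.555,-.0915]),("B",[.5551,.0292]),("C",[.6112,-.0889])):
    print(n,"exp body centre",np.round(proj(cs,p+[.074+.023]),1),"bottom",np.round(proj(cs,p+[.074]),1),"lid top",np.round(proj(cs,p+[.132]),1))
t,ct=cap("top");ht=cv2.cvtColor(t,cv2.COLOR_BGR2HSV).astype(int)
for r,a,k in blobs((ht[...,1]<40)&(ht[...,2]>150),60):
    if 130<r[0][1]<270 and 150<r[0][0]<480:print("white",np.round(r[0],1),np.round(r[1],1),a,[ray(ct,x,y,.088)[:2].round(3).tolist() for x,y in cv2.boxPoints(r)] if a>1000 else "")
im,c=cap("wrist");g=cv2.cvtColor(im,cv2.COLOR_BGR2GRAY);e=cv2.Canny(g,25,60)
hc=cv2.HoughCircles(cv2.GaussianBlur(g,(3,3),0),cv2.HOUGH_GRADIENT,1,25,param1=60,param2=14,minRadius=17,maxRadius=28)
if hc is not None:
    for x in hc[0]: 
        p=ray(c,x[0],x[1],.132)[:2]
        if .5<p[0]<.66 and -.17<p[1]<.12: print("circle",x.round(1),p.round(4))
print([np.round(proj(c,p+[.132]),1) for p in([.555,-.0915],[.5551,.0292],[.6112,-.0889])])
E
```

```text
247.39274497710366 237.28078130638693 335.54665707819424 184.8917029123286
brown [252.5 241. ] [ 2. 17.] 90 28.5 (244, 240, 18, 3)
brown [270. 227.] [ 8. 12.] 90 74.0 (264, 223, 13, 9)
brown [334.5 230.5] [23. 17.] 90 83.0 (326, 219, 18, 24)
brown [312.5 213.5] [ 9. 11.] 90 70.0 (307, 209, 12, 10)
brown [292. 217.] [22.  4.] 90 77.0 (290, 206, 5, 23)
A exp body centre [269.9 208.2] bottom [270.7 213.5] lid top [268.8 199.9]
B exp body centre [311.  208.5] bottom [311.2 213.8] lid top [310.8 200.2]
C exp body centre [268.8 222.7] bottom [269.6 227.9] lid top [267.6 214.4]
white [172.5 252.5] [17. 17.] 236.0 
white [364.5 218. ] [30.  5.] 98.5 
white [347.9 174.4] [38.6 88.5] 2947.0 [[0.632, 0.108], [0.647, -0.164], [0.528, -0.17], [0.513, 0.101]]
circle [218.5  89.5  23.6] [0.5462 0.0145]
circle [327.5  22.5  26.3] [ 0.6099 -0.0907]
circle [325.5  85.5  22.9] [ 0.5547 -0.0916]
[array([325.4,  85.2]), array([203.1,  79.1]), array([325.7,  20.8])]
```

```bash
python3 -c "
from h import *
print(bot.get_obs()['wrist_force'],bot.get_obs()['joint_vel'].round(3)); print(hand_in())"
```

```text
[0.2153505  0.06228861 0.56489491] [ 0.    -0.005  0.001  0.002  0.001 -0.    -0.001]
the job is handed in; nothing more can be done
None
```

I finished the job and handed it in at about 51 s of the 210 s allowed. No verdict comes back, so what follows rests on my own checks.

**What was done:** The log stands in the basket. A ring sits on each post. The shelf went over both posts onto the rings. Only three white-lidded jars were present, and all three stand on the shelf. I never touched the green-lidded jar.

**Last checks:**
- **Shelf:** its centre measured about (0.580, -0.031) against (0.582, -0.030) for the base. It was released about 0.5 mm above the rings after going down with no extra force. The later camera views show it in place.
- **Jars:** two lids matched where I placed them to within 2 mm in the last wrist picture. The third showed at its expected place in the scene and earlier wrist pictures. The final circle fit put it about 17 mm off, and I took that as a false fit because it is white on white.
- **Log and green jar:** the log showed inside the basket, and the green jar at its start position.
- **Robot:** the arm was clear of everything and still.

**What went wrong or was not checked:** The first grasp on the log closed on air because I lifted before the fingers had finished closing. The log stayed standing, and the second try worked. I hit the 16-picture viewing limit, so the final state was checked by numbers only.

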